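# Set out a turntable drive kit on the electronics bench

### The job

Set out the turntable drive kit. Slip the large flanged hub over the spigot of the stand, flange down and fully home, then the small flanged hub on top of it the same way; set the heat sink flat, centred and square on the processor chip of the green circuit board, and stand the stepper motor upright on the blue bench mat, shaft up, midway between the stand and the board. Leave the bearing, the screw jar and the USB stick where they lie, and let go of everything.

Things in the scene. Friction and masses are not known exactly. Their poses are not given: they have to be found in the camera images.
- stand: Fixed stand: dark steel base plate 80 x 80 mm, 12 mm thick, with a bright upright spigot at its centre, 14 mm in diameter up to 52 mm above the bench, tapering to 6 mm at its tip, 66 mm above the bench. Origin: centre of the base's underside, on the spigot's axis; z up. About 188 mm centre to centre from the board, left or right of it (gap 108 mm).
- board: Fixed green circuit board on four short brass standoffs, 110 mm (x) by 80 mm (y), upper face 14 mm above the bench; parts on it rise to at most 19 mm. Origin: on the bench under the board's centre; z up. The stand lies along its +y or its -y side.
- chip (a point): Centre of the top face of the processor chip on the board: black, 36 x 36 mm with a small bright lid patch, top 18 mm above the bench. It is 12 mm from the board's centre towards the robot (board -x); same axes as the board.
- hub_large: Loose aluminium flanged hub, the larger: flange 70 mm in diameter and 8 mm thick at the bottom, boss 40 mm in diameter above it, 30 mm tall overall, through bore 18 mm. Starts flange down on the bench mat. Origin: centre of the flange's underside; z up along the bore. About 160 g.
- hub_small: Loose aluminium flanged hub, the smaller: flange 50 mm in diameter and 6 mm thick at the bottom, boss 28 mm in diameter above it, 26 mm tall overall, through bore 18 mm. Starts flange down on the bench mat. Origin: centre of the flange's underside; z up along the bore. About 70 g. Seated on the large hub its underside is 42 mm above the bench.
- heatsink: Loose aluminium heat sink, 40 x 40 mm and 28 mm tall: base plate 6 mm thick with seven upright fins that run along its x axis. Starts fins up. Origin: centre of the underside; z up. About 60 g.
- motor: Loose stepper motor, 42 x 42 mm square and 40 mm tall, black between aluminium end plates, with a 5 mm shaft up to 60 mm above its underside. Starts upright, shaft up. Origin: centre of the underside; sides along x and y; z up. About 260 g.
- bearing: Bystander, to be left alone: loose steel ball bearing lying flat, a plain ring 32 mm in diameter, 10 mm high, bore 14 mm, no flange. Origin: centre of the underside.
- screw_jar: Bystander, to be left alone: small amber jar with a black cap, 30 mm in diameter, 36 mm tall. Origin: centre of the underside.
- usb_stick: Bystander, to be left alone: white USB stick lying flat, 50 x 18 x 9 mm with a steel plug at its +x end (64 mm long in all). Origin: under the centre of the white case.
Things that resemble listed ones, but are neither listed nor needed, are in the scene too. What is shaped like the hub_large but red is not meant. Leave any purple or red look-alike of the hub_small alone.

How it is judged (in metres and radians):
At the end, for the whole second after the job is handed in: Hubs on the spigot, flat, large below (5 mm off axis, 3 mm height); heat sink flat on the chip (10 mm, 0.26 rad off square); motor upright, midway between stand and board (15 mm along, 18 mm across); all at rest within 0.07 rad of upright; bystanders within 30 mm of their start (horizontal distance between each of hub_large, hub_small and stand below 0.005 m and z of hub_large in the frame of stand between 0.009 and 0.015 m and angle between each of hub_large, hub_small, heatsink, motor's own z axis and vertical below 0.07 rad and z of hub_small in the frame of stand between 0.039 and 0.045 m and horizontal distance between heatsink and chip below 0.01 m and z of heatsink in the frame of chip between -0.003 and 0.003 m and (angle between the x axis of heatsink and the x axis of board, either way round below 0.26 rad or angle between the x axis of heatsink and the y axis of board, either way round below 0.26 rad) and x of motor in the frame of board between -0.02 and 0.02 m and (y of motor in the frame of board between 0.076 and 0.112 m or y of motor in the frame of board between -0.112 and -0.076 m) and horizontal distance between motor and stand below 0.118 m and height (world z) of motor between -0.003 and 0.003 m and linear speed of each of hub_large, hub_small, heatsink, motor below 0.02 m/s and angular speed of each of hub_large, hub_small, heatsink, motor below 0.2 rad/s and distance of each of bearing, screw_jar, usb_stick from where it was at the start of the episode below 0.03 m); the robot touches nothing.
It fails at once if the ball bearing is pushed about or carried off (moved more than 30 mm) (distance of bearing from where it was at the start of the episode above 0.03 m).
It fails at once if the screw jar is pushed about or carried off (moved more than 30 mm) (distance of screw_jar from where it was at the start of the episode above 0.03 m).
It fails at once if the USB stick is pushed about or carried off (moved more than 30 mm) (distance of usb_stick from where it was at the start of the episode above 0.03 m).
It also fails if it takes over 104 s, if anything falls off the work surface, if the arm or the gripper's body presses on something with over 40 N, if the wrist force passes 120 N, or if a joint passes its speed limit or range.

### The arm

A 6-joint arm with a two-finger parallel gripper is mounted at the origin on the work surface. World frame = base frame: x ahead of the robot, y to its left, z up, the work surface at z = 0. Lengths are in mm, angles in rad, forces in N, time in s.
With the tool pointing down it reaches from about 275 to 750 mm from the base axis. Payload 10.2 kg.
Tool frame: the origin (TCP) lies at the centre of the arm's flange, where the gripper is bolted on; the fingertips stand 173 mm ahead of it and the grasp point (between the pads) lies 155 mm ahead of it; z points along the fingers, y is the line along which they close (so a half turn about z gives the same grasp; the last joint's range is limited). The gripper opens to 85 mm and grips with 20 to 120 N. Pads are 22 mm wide; open, the fingers measure 114 mm over their backs; the gripper's body (76 mm by 85 mm) begins 54 mm behind the grasp point. The pads swing forward as they close: fully open they stand 13 mm farther back than shut.
Start: joints at [-0.223, 0.313, 1.498, -0, 1.331, -0.223], TCP at [525.007, -0.014, 404.694] pointing down, gripper open.
Joint ranges: [-2.94, 2.94], [-0.97, 2.17], [0.19, 2.56], [-1.23, 4.37], [0.02, 3.11], [-2.88, 2.88]. Speed limits (rad/s): [2.39, 2.39, 3.01, 3.14, 3.14, 3.14].

### API

Orientations are given as a unit quaternion [w, x, y, z].
In Python, from rig import status, capture, camera_info, ticket gives the robot as it stands.
- The arm moves only by the shell command python3 -m crank 'ROWS' [FORCE]. ROWS is JSON, a list of rows, each a list of 7 numbers: the shift along the tool's x, y, z as a fraction of full scale, then the turn, a rotation vector about the tool's x, y, z as a fraction of full scale, then the closure, from 0 (fully open) to 1 (shut). A call has 1 to 12 rows; each row is the pose to reach, as a shift and turn from the pose commanded when the call began, along the tool's axes at that moment; what a row does not reach only later rows make up. Full scale, the value 1, is 0.1 m for a shift and 45 degrees for a turn. A row lasts 1/10 s, in which the tool goes at most 50 mm and 8.59 degrees, less where a joint would pass 70% of its speed; a pose out of reach is approached as far as the arm can. A call with a number of a shift or a turn outside -1 to 1 is refused whole. A call with a gripper value outside its range is refused whole. The fingers move at their own pace and stop on an object; FORCE is the grip in N (left out, the last holds). Time passes only in rows, so rows that repeat a pose let the fingers close. It gives the time, the measured TCP pose, the force, the opening and the grip force at its end, in the units of the state.
- status.sense(): the state, without advancing time (a new reading comes with each control period).
- capture(name): name is "scene" or "side" or "wrist"; returns (picture, depth): 384x512x3 uint8, red, green, blue; 384x512 float32, mm along the optical axis (not along the pixel's ray), 0 where there is no reading.
- camera_info(name): a dict with "K" (3x3 intrinsics, pixels), "camera_from_world" (4x4, takes a point from world to camera coordinates). Camera axes: x right, y up, looking along -z (the intrinsics and any distortion apply to the point x, -y, -z); pixel columns grow to the right and rows downward; lengths in mm; the calibration is good to about 2 mm. A picture is of the moment at which its call begins: read the wrist's pose just before it. camera_info takes no time and is no camera call; for the wrist camera it gives the pose at the moment of the call.
- ticket.finish_job(): hands the job in; it is judged then, once.
The state is a dict: "time_s": time; "joints": joint angles; "dq": joint speeds; "tau": joint torques, N m; "eef_pos": TCP position; "ee_rot": TCP orientation; "force": force on the tool from outside, world axes, zero at the start; "wrist_torque": the same for the moment, N m; "grip_width": opening from 0.0 (shut) to 1.0 (fully open); "grip_force": force on a finger pad.
Only numpy, scipy, OpenCV 4.12 (cv2) and the standard library are available. Lean on these libraries where they do the work, as an engineer would, in place of code of your own. Each camera call takes 0.05 s, during which the arm holds its last target. There are 200 camera calls.

## Working session

There is one attempt and no reset: what is moved stays moved. The work goes in short steps, Python scripts to look and compute and a shell command to move; the robot and the scene stay as the last step left them, time stands still between calls to the robot, and variables do not carry over. Pictures are saved under pics/ and viewed, at most 14 in all, crops included, and the job is handed in when it is done.

```bash
ls; mkdir -p pics; python3 - <<'E'
from rig import status,capture,camera_info
import cv2,numpy as np
print(status.sense())
for n in ["scene","side","wrist"]:
    ci=camera_info(n);p,d=capture(n)
    np.savez(f"pics/{n}0.npz",p=p,d=d,K=ci["K"],T=ci["camera_from_world"])
    print({k:(np.round(v,3).tolist() if k in("K","camera_from_world") else v) for k,v in ci.items()}, (d>0).mean())
    cv2.imwrite(f"pics/{n}0.png",cv2.resize(p[:,:,::-1],(800,600)))
E
```

```text
pics
{'time_s': 0.0, 'joints': array([-2.23442344e-01,  3.13439288e-01,  1.49846013e+00,  8.86626428e-06,
        1.33099183e+00, -2.23417397e-01]), 'dq': array([-0.00040239, -0.00015723, -0.00127174,  0.00102148, -0.00213254,
        0.00112516]), 'tau': array([-5.78409599e-04, -4.12261176e+01, -2.59742296e+01, -3.58453699e-04,
        4.11797926e-03, -1.23038126e-05]), 'eef_pos': array([ 5.24955766e+02, -2.36214723e-02,  4.04131734e+02]), 'ee_rot': array([-5.51734265e-04,  7.07116198e-01,  7.07097066e-01, -3.42336146e-04]), 'force': array([ 0.21528031,  0.29283345, -0.04126906]), 'wrist_torque': array([ 0.01691512, -0.0624002 ,  0.0259238 ]), 'grip_force': 0.0, 'grip_width': 0.9972537451897252}
{'K': [[393.958, 0.0, 253.047], [0.0, 393.958, 194.316], [0.0, 0.0, 1.0]], 'camera_from_world': [[0.705, 0.709, -0.02, -387.357], [-0.422, 0.443, 0.791, 147.838], [0.57, -0.549, 0.612, -1189.203], [0.0, 0.0, 0.0, 1.0]]} 0.9960428873697916
{'K': [[480.853, 0.0, 245.074], [0.0, 480.853, 193.68], [0.0, 0.0, 1.0]], 'camera_from_world': [[-1.0, -0.029, -0.006, 474.361], [0.018, -0.763, 0.646, 0.44], [-0.024, 0.646, 0.763, -1266.236], [0.0, 0.0, 0.0, 1.0]]} 0.9960988362630209
{'K': [[272.062, 0.0, 255.665], [0.0, 272.062, 193.45], [0.0, 0.0, 1.0]], 'camera_from_world': [[1.0, 0.001, -0.0, -524.408], [-0.001, 0.955, -0.295, 38.934], [-0.0, 0.295, 0.955, -380.549], [0.0, 0.0, 0.0, 1.0]]} 0.9959259033203125
```

View pics/scene0.png

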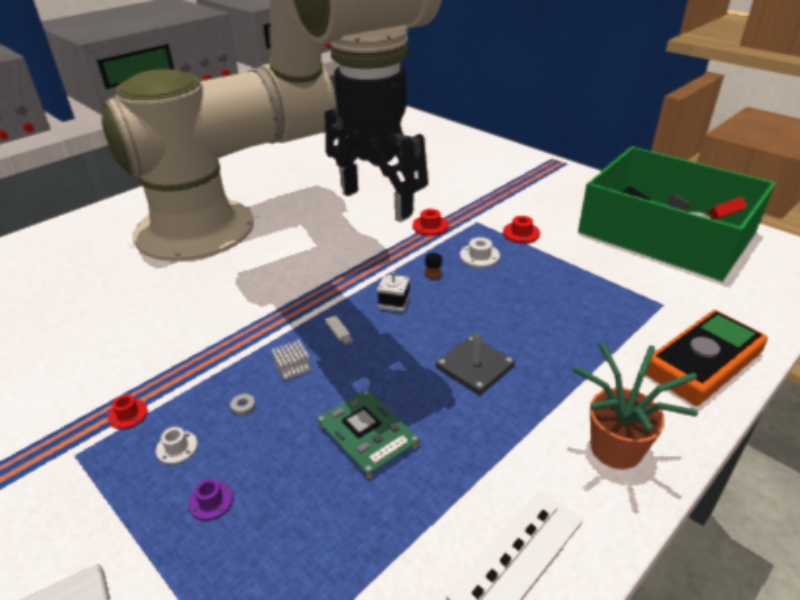

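View pics/side0.png

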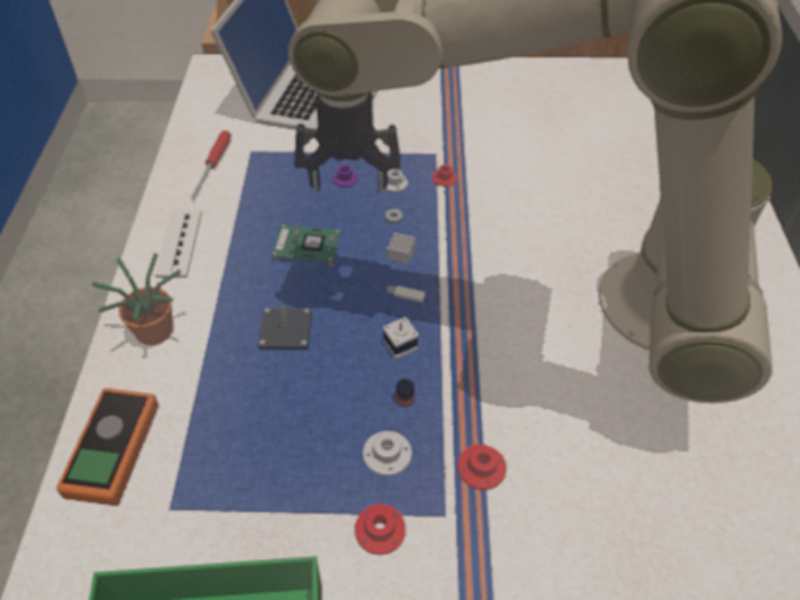

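View pics/wrist0.png

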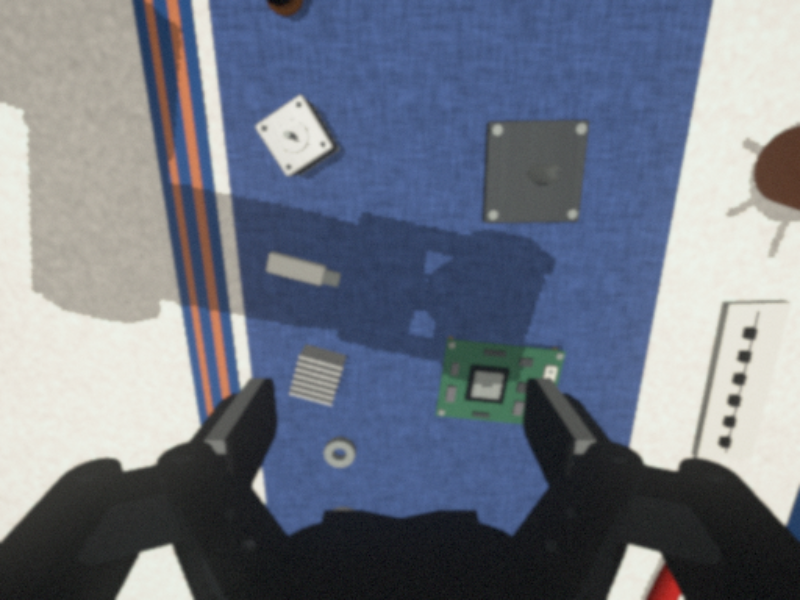

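The scene and side pictures show two bare aluminium hubs: scene (480,250) = side (387,452), and scene (176,445) = side (396,180). Red hubs are at scene (430,220), (521,228) and (127,410), and a purple one at (210,497). The motor is at wrist (295,135), stand (535,172), board (500,382), heat sink (318,376), USB stick (303,270) and bearing (340,453).

Next I measure everything from the depth clouds.

```bash
cat > h.py <<'E'
import numpy as np,cv2
from rig import status,capture,camera_info
def cloud(p,d,K,T):
    v,u=np.mgrid[:d.shape[0],:d.shape[1]]
    c=np.stack([(u-K[0,2])*d/K[0,0],-(v-K[1,2])*d/K[1,1],-d],-1)
    w=(c-T[:3,3])@T[:3,:3]
    w[d<=0]=np.nan
    return w
def comps(w,p,lo=4,hi=75,area=25,box=(290,700,-420,420)):
    m=(w[...,2]>lo)&(w[...,2]<hi)&(w[...,0]>box[0])&(w[...,0]<box[1])&(w[...,1]>box[2])&(w[...,1]<box[3])
    n,l,s,c=cv2.connectedComponentsWithStats(m.astype(np.uint8),connectivity=4)
    for i in range(1,n):
        if s[i,4]<area: continue
        q=w[l==i]; r=cv2.minAreaRect(q[:,:2].astype(np.float32))
        print("px",np.round(c[i]).astype(int),"n",s[i,4],"ctr",np.round(r[0],1),"sz",np.round(r[1],1),"ang",round(r[2],1),"zmax",round(np.percentile(q[:,2],98),1),"rgb",np.median(p[l==i],0).astype(int))
def snap(n):
    ci=camera_info(n);p,d=capture(n)
    return p,d,np.array(ci["K"]),np.array(ci["camera_from_world"])
E
python3 - <<'E'
from h import *
for n in ["scene","side","wrist"]:
    z=np.load(f"pics/{n}0.npz");w=cloud(z["p"],z["d"].astype(float),z["K"],z["T"])
    m=(z["p"][...,2]>1.5*z["p"][...,0].astype(float))&(w[...,0]>300)&(w[...,0]<600)&(abs(w[...,1])<300)
    print(n,"mat z",np.nanpercentile(w[...,2][m],[5,50,95]).round(1)); comps(w,z["p"])
s=np.load("pics/side0.npz")["p"]
a=cv2.resize(s[270:360,215:335],(400,300));b=cv2.resize(s[95:140,205:305],(400,180))
im=np.zeros((300,800,3),np.uint8);im[:,:400]=a;im[:180,400:]=b
cv2.imwrite("pics/hubs.png",im[:,:,::-1])
E
```

```text
scene mat z [-2.2 -0.4  1.4]
px [275 142] n 277 ctr [333.7 308.6] sz [68.2 58. ] ang 44.8 zmax 29.6 rgb [186  26  24]
px [333 147] n 268 ctr [471.9 397.4] sz [67.7 46.9] ang 8.4 zmax 30.4 rgb [182  25  24]
px [307 162] n 338 ctr [466.4 290.8] sz [65.9 62.3] ang 37.3 zmax 30.2 rgb [185 179 180]
px [277 169] n 146 ctr [440.7 199.2] sz [26.7 26.4] ang 17.4 zmax 36.5 rgb [30 26 22]
px [252 187] n 389 ctr [447.6  98.3] sz [42.5 45.9] ang 29.5 zmax 49.0 rgb [120 114 114]
px [217 210] n 135 ctr [440.7 -11.2] sz [18.2 66.4] ang 74.6 zmax 9.8 rgb [166 156 149]
px [304 232] n 1039 ctr [635.6  71.3] sz [81.  81.3] ang 1.3 zmax 55.5 rgb [78 77 77]
px [187 230] n 361 ctr [ 449.2 -106.9] sz [40.7 42.4] ang 72.0 zmax 28.4 rgb [144 137 135]
px [236 276] n 1849 ctr [ 618.3 -117.3] sz [ 81.4 111.8] ang 84.0 zmax 18.8 rgb [ 62 111  81]
px [155 258] n 140 ctr [ 464.7 -198.8] sz [30.1 31.6] ang 35.0 zmax 10.9 rgb [160 157 157]
px [ 81 263] n 338 ctr [ 372.7 -314. ] sz [47.5 39.8] ang 74.0 zmax 26.4 rgb [165  24  22]
px [113 284] n 407 ctr [ 468. -297.] sz [48.2 44.2] ang 71.6 zmax 25.9 rgb [173 165 163]

[... 1225 characters left out ...]
[43.3 67.5] ang 89.8 zmax 33.8 rgb [173  69  70]
wrist mat z [0.8 2.1 3.7]
px [182   4] n 186 ctr [437.8 192.3] sz [27.2  9.3] ang 1.1 zmax 32.3 rgb [69 47 30]
px [190  87] n 1628 ctr [446.1 100.2] sz [42.2 42. ] ang 30.9 zmax 46.8 rgb [224 223 217]
px [341 109] n 4174 ctr [636.1  74.7] sz [84.3 79.9] ang 0.7 zmax 55.3 rgb [86 89 89]
px [192 172] n 585 ctr [439.   -8.1] sz [18.4 64. ] ang 74.8 zmax 11.8 rgb [160 158 148]
px [314 242] n 3160 ctr [ 617.4 -115.4] sz [ 81.4 110.3] ang 83.7 zmax 20.7 rgb [ 70 106  87]
px [202 240] n 942 ctr [ 448.  -104.6] sz [41.1 40. ] ang 72.7 zmax 30.4 rgb [139 139 135]
px [217 289] n 283 ctr [ 463.1 -195.9] sz [31.  30.2] ang 32.6 zmax 12.5 rgb [147 152 151]
```

View pics/hubs.png

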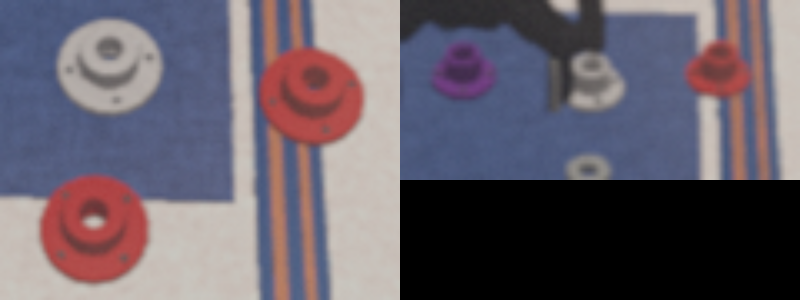

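Two grey hubs fit. Side (248,290) has a 70 mm flange and is 30 mm tall, so it is hub_large. Scene (113,284) has a 50 mm flange and is 26 mm tall, so it is hub_small. The crop confirms both are bare aluminium, beside the red and purple look-alikes. I now move over the large hub.

```bash

python3 -m crank '[[1,-0.2,0.3,0,0,0,0],[1,-0.2,0.3,0,0,0,0],[1,-0.2,0.3,0,0,0,0]]' 40
python3 -m crank '[[1,-0.2,0.3,0,0,0,0],[1,-0.2,0.3,0,0,0,0],[1,-0.2,0.3,0,0,0,0]]'
python3 -m crank '[[0.95,-0.2,0.3,0,0,0,0],[0.95,-0.2,0.3,0,0,0,0],[0.95,-0.2,0.3,0,0,0,0],[0.95,-0.2,0.3,0,0,0,0],[0.95,-0.2,0.3,0,0,0,0],[0.95,-0.2,0.3,0,0,0,0]]'
cat >> h.py <<'E'
def look(png=None,**k):
    s=status.sense();p,d,K,T=snap("wrist")
    w=cloud(p,d.astype(float),K,T)
    print("t",round(s["time_s"],2),"tcp",np.round(s["eef_pos"],1),"q",np.round(s["ee_rot"],4))
    comps(w,p,**k)
    if png: cv2.imwrite(f"pics/{png}.png",p[:,:,::-1])
    return s,p,d,K,T,w
def disc(p,w,lo,hi,c,r=60):
    "min enclosing circle of the cloud points in a height band near c"
    q=w[(w[...,2]>lo)&(w[...,2]<hi)&(np.hypot(w[...,0]-c[0],w[...,1]-c[1])<r)][:,:2].astype(np.float32)
    (x,y),R=cv2.minEnclosingCircle(q);e=cv2.fitEllipse(cv2.convexHull(q))
    print(f"disc {lo}-{hi}: ctr {x:.1f} {y:.1f} R {R:.1f} n {len(q)} ell",np.round(e[0],1),np.round(e[1],1))
E
python3 - <<'E'
from h import *
s,p,d,K,T,w=look("w1")
disc(p,w,4,14,(462,295));disc(p,w,25,40,(462,295))
E
```

```text
time_s: 0.45
eef_pos: [503.6, 103.5, 373.1]
ee_rot: [-0.002, 0.706, 0.708, -0.001]
force: [-0.3, -0.2, 0.3]
grip_width: 1.0
grip_force: 0.0
time_s: 0.75
eef_pos: [483.6, 203.2, 343.1]
ee_rot: [-0.001, 0.706, 0.709, -0.001]
force: [0.1, -1.2, 0.2]
grip_width: 1.002
grip_force: 0.0
time_s: 1.35
eef_pos: [465.7, 293.8, 315.3]
ee_rot: [0.0, 0.708, 0.706, 0.0]
force: [-0.6, -0.4, -0.4]
grip_width: 1.004
grip_force: 0.0
t 1.35 tcp [465.7 293.8 315.3] q [3.000e-04 7.078e-01 7.065e-01 4.000e-04]
px [259  73] n 2972 ctr [468.7 398.7] sz [69.  42.6] ang 0.0 zmax 32.6 rgb [216  64  61]
px [122 163] n 3543 ctr [327.7 315.6] sz [69.  68.7] ang 85.6 zmax 32.3 rgb [204  60  57]
px [252 180] n 3190 ctr [462.4 297.6] sz [68.7 68.6] ang 87.7 zmax 32.4 rgb [150 149 143]
px [231 267] n 862 ctr [438.5 203.2] sz [27.9 28.9] ang 8.1 zmax 38.3 rgb [27 29 33]
px [242 322] n 391 ctr [447.2 116.9] sz [25.7 52.9] ang 80.7 zmax 29.2 rgb [65 65 65]
px [405 366] n 585 ctr [651.   59.5] sz [46.  47.7] ang 90.0 zmax 58.7 rgb [77 80 78]
disc 4-14: ctr 457.1 306.4 R 45.3 n 2031 ell [457.1 308.5] [74.9 94.3]
disc 25-40: ctr 462.3 297.6 R 19.9 n 1040 ell [462.2 297.7] [39.  39.4]
```

View pics/w1.png

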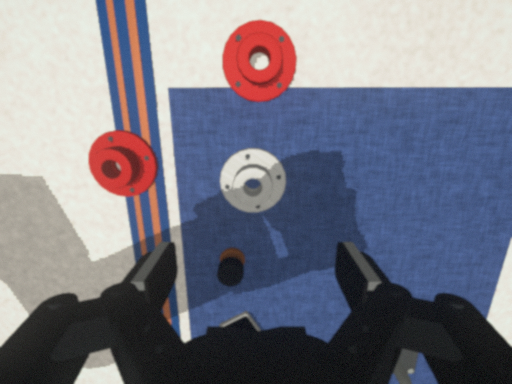

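The wrist picture shows the grey hub at (252,180), between the red ones at (259,73) and (122,163), with the jar at (231,267). I check the camera's bias against the fingers themselves.

```bash
python3 - <<'E'
from h import *
s,p,d,K,T,w=look()
t=s["eef_pos"]
m=(w[...,2]>t[2]-175)&(w[...,2]<t[2]-100)&(abs(w[...,1]-t[1])<60)
for sg in (-1,1):
    q=w[m&(sg*(w[...,0]-t[0])>10)]-t
    print(sg,len(q)); 
    for z0 in range(-175,-100,10):
        k=q[(q[:,2]>z0)&(q[:,2]<z0+10)]
        if len(k)>5: print(z0,len(k),"x",np.percentile(k[:,0],[2,98]).round(1),"y",np.percentile(k[:,1],[2,50,98]).round(1))
E
```

```text
t 1.4 tcp [465.6 293.9 315.2] q [2.000e-04 7.077e-01 7.065e-01 4.000e-04]
px [259  73] n 2970 ctr [468.6 398.7] sz [42.5 68.9] ang 89.8 zmax 32.7 rgb [216  64  61]
px [122 163] n 3551 ctr [327.8 315.7] sz [69.  68.4] ang 41.4 zmax 32.3 rgb [204  60  57]
px [252 180] n 3197 ctr [462.3 297.7] sz [68.8 68.6] ang 46.6 zmax 32.4 rgb [149 149 143]
px [231 267] n 863 ctr [438.  203.8] sz [28.  28.1] ang 33.6 zmax 38.4 rgb [27 28 33]
px [242 322] n 388 ctr [445.9 117.2] sz [25.7 51.5] ang 82.7 zmax 29.6 rgb [69 68 68]
px [405 366] n 586 ctr [651.   60.3] sz [47.1 45.7] ang 0.7 zmax 58.5 rgb [77 79 77]
-1 7376
-165 76 x [-45.3 -42.7] y [-9.5  1.1 10.8]
-155 454 x [-55.3 -42.6] y [-9.9  7.2 11.8]
-145 598 x [-56.2 -42.7] y [-9.8  7.1 11.8]
-135 670 x [-56.2 -42.6] y [-8.8  7.4 11.8]
-125 564 x [-63.3 -42.7] y [ 0.8 10.  13.6]
-115 2723 x [-72.7 -40.1] y [-7.8  9.7 14.1]
-105 2291 x [-72.6 -40.7] y [-10.    2.   13.6]
1 7331
-165 77 x [42.2 45.8] y [-9.6  1.2 10.9]
-155 440 x [42.  54.9] y [-9.7  7.  11.7]
-145 585 x [42.  55.5] y [-9.9  7.1 11.7]
-135 685 x [42.  55.5] y [-9.1  7.3 11.8]
-125 536 x [42.1 61.4] y [ 1.1 10.  13.3]
-115 2659 x [39.3 71.9] y [-7.6 10.3 14.1]
-105 2349 x [41.2 72. ] y [-10.    2.   13.4]
```

```bash

python3 -m crank '[[0.025,-0.03,0.4,0,0,0,0],[0.025,-0.03,0.8,0,0,0,0],[0.025,-0.03,1,0,0,0,0],[0.025,-0.03,1,0,0,0,0]]' 50 | tail -5
python3 -m crank '[[0,0,0.2,0,0,0,0],[0,0,0.33,0,0,0,0],[0,0,0.33,0,0,0,0],[0,0,0.33,0,0,0,1],[0,0,0.33,0,0,0,1],[0,0,0.33,0,0,0,1],[0,0,0.33,0,0,0,1],[0,0,0.33,0,0,0,1],[0,0,0.33,0,0,0,1],[0,0,0.33,0,0,0,1],[0,0,0.33,0,0,0,1],[0,0,0.33,0,0,0,1]]'
```

```text
eef_pos: [461.7, 296.7, 212.4]
ee_rot: [-0.001, 0.707, 0.707, -0.002]
force: [0.1, 0.5, -0.0]
grip_width: 1.0
grip_force: 0.0
time_s: 3.05
eef_pos: [462.3, 297.6, 182.7]
ee_rot: [0.0, 0.707, 0.707, 0.001]
force: [-1.3, -0.3, 6.1]
grip_width: 0.441
grip_force: 51.1
```

```bash

python3 -m crank '[[0,0,-0.3,0,0,0,1],[0,0,-0.7,0,0,0,1],[0,0,-1,0,0,0,1],[0,0,-1,0,0,0,1]]' | tail -5
python3 -m crank '[[-0.4,0.25,-0.1,0,0,0,1],[-0.8,0.5,-0.1,0,0,0,1],[-1,0.6,-0.1,0,0,0,1]]' | tail -5
python3 -m crank '[[-0.4,0.25,-0.1,0,0,0,1],[-0.8,0.5,-0.1,0,0,0,1],[-1,0.6,-0.1,0,0,0,1]]' | tail -5
python3 -m crank '[[-0.4,0.25,-0.1,0,0,0,1],[-0.8,0.5,-0.1,0,0,0,1],[-1,0.53,-0.1,0,0,0,1],[-1,0.53,-0.1,0,0,0,1],[-1,0.53,-0.1,0,0,0,1],[-1,0.53,-0.1,0,0,0,1]]' 
python3 - <<'E'
from h import *
s,p,d,K,T,w=look("w2")
disc(p,w,24,54,(636,74),20);disc(p,w,45,75,(636,74),20);disc(p,w,10,18,(636,74))
t=s["eef_pos"]
disc(p,w,t[2]-165,t[2]-130,t,26)
E
```

```text
eef_pos: [462.5, 297.8, 285.7]
ee_rot: [0.002, 0.707, 0.707, 0.003]
force: [0.4, 0.1, -2.1]
grip_width: 0.443
grip_force: 51.2
eef_pos: [523.3, 194.8, 290.9]
ee_rot: [0.0, 0.708, 0.706, -0.0]
force: [-0.2, 0.6, -2.1]
grip_width: 0.444
grip_force: 51.1
eef_pos: [583.3, 94.4, 300.7]
ee_rot: [-0.0, 0.708, 0.706, -0.0]
force: [-0.9, 1.1, -1.9]
grip_width: 0.442
grip_force: 51.1
time_s: 4.65
eef_pos: [634.7, -1.4, 311.2]
ee_rot: [-0.001, 0.707, 0.708, -0.0]
force: [0.7, 0.1, -1.5]
grip_width: 0.445
grip_force: 51.3
t 4.65 tcp [634.7  -1.4 311.2] q [-6.000e-04  7.067e-01  7.075e-01 -3.000e-04]
px [40 77] n 4429 ctr [446.6 100.1] sz [43.1 42.8] ang 31.1 zmax 54.8 rgb [140 140 133]
px [256 107] n 7426 ctr [634.3  74.5] sz [80.4 79.9] ang 0.9 zmax 55.7 rgb [89 92 92]
px [ 69 191] n 1073 ctr [439.4  -8. ] sz [20.9 64.8] ang 78.5 zmax 11.5 rgb [155 154 144]
px [ 89 276] n 1969 ctr [ 448.  -105.1] sz [42.2 41. ] ang 72.4 zmax 30.1 rgb [122 122 118]
px [251 302] n 1532 ctr [ 626.3 -135.3] sz [44.4 88.1] ang 84.3 zmax 20.7 rgb [ 75 118  93]
px [122 328] n 41 ctr [ 467.  -185.7] sz [10.6  5.5] ang 36.0 zmax 11.7 rgb [106 109 103]
px [128 380] n 115 ctr [ 462.8 -274. ] sz [26.2 10.7] ang 8.0 zmax 8.0 rgb [162 162 154]
disc 24-54: ctr 634.2 74.6 R 6.8 n 8 ell [634.2  74.6] [13.1 13.7]
disc 45-75: ctr 634.2 74.6 R 6.8 n 186 ell [634.2  74.5] [13.1 13.3]
disc 10-18: ctr 634.3 74.8 R 55.2 n 7239 ell [633.7  72.7] [ 90.2 133.4]
disc 146.1533120077181-181.1533120077181: ctr 634.7 1.0 R 25.0 n 5921 ell [634.2  -0.9] [39.  54.5]
```

View pics/w2.png

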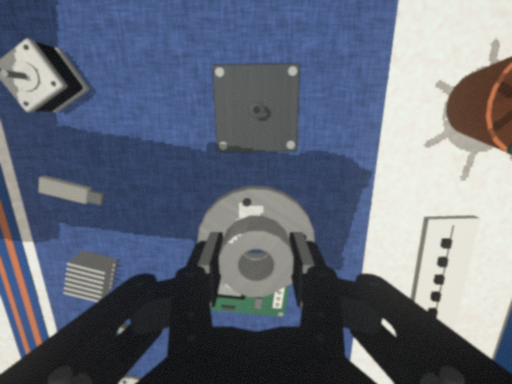

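The stand is at wrist (256,107), with the spigot tip at (261,110). The large hub is held level, with its bore at (257,264). The spigot fits at (634.3, 74.6), so I move 76 mm along tool x and come down in stages.

```bash

python3 -m crank '[[0.4,0,0,0,0,0,1],[0.76,0,0,0,0,0,1],[0.76,0,0.2,0,0,0,1],[0.76,0,0.4,0,0,0,1],[0.76,0,0.55,0,0,0,1],[0.76,0,0.55,0,0,0,1],[0.76,0,0.55,0,0,0,1]]'
python3 - <<'E'
from h import *
from scipy.optimize import least_squares
s,p,d,K,T,w=look();t=s["eef_pos"]
zb=t[2]-182.5+2
m=(abs(w[...,2]-zb-8)<4)&(np.hypot(w[...,0]-t[0],w[...,1]-t[1])<45)
q=w[m][:,:2];h=cv2.convexHull(q.astype(np.float32))[:,0]; h=h[h[:,1]>t[1]+8]
f=least_squares(lambda a:np.hypot(h[:,0]-a[0],h[:,1]-a[1])-35,t[:2],loss="soft_l1");print("flange",f.x,abs(f.fun).mean(),len(h))
disc(p,w,zb+27,zb+33,t,20.5)
E
```

```text
time_s: 5.4
eef_pos: [635.1, 73.6, 257.2]
ee_rot: [0.0, 0.707, 0.707, 0.0]
force: [0.1, -0.1, -1.4]
grip_width: 0.443
grip_force: 51.2
t 5.4 tcp [635.1  73.6 257.2] q [2.000e-04 7.071e-01 7.071e-01 2.000e-04]
px [ 2 38] n 125 ctr [450.8 198.9] sz [18.8  4. ] ang 74.3 zmax 8.4 rgb [64 41 26]
px [ 25 173] n 3350 ctr [460.5  97.4] sz [57.3 29.8] ang 78.3 zmax 42.5 rgb [86 87 86]
px [254 174] n 3753 ctr [634.   92.7] sz [80.1 44.1] ang 0.8 zmax 15.0 rgb [61 64 65]
px [ 46 283] n 1334 ctr [439.6  -7.9] sz [19.4 64.4] ang 75.3 zmax 11.2 rgb [157 155 145]
flange [634.70025987  73.06057676] 0.12938326989674492 30
disc 103.72932710334999-109.72932710334999: ctr 635.1 73.8 R 20.4 n 3320 ell [634.9  73.6] [39.5 40. ]
```

```bash

python3 -m crank '[[0.005,0,0.1,0,0,0,1],[0.005,0,0.2,0,0,0,1],[0.005,0,0.3,0,0,0,1],[0.005,0,0.4,0,0,0,1],[0.005,0,0.5,0,0,0,1],[0.005,0,0.55,0,0,0,1],[0.005,0,0.55,0,0,0,1]]'
python3 -m crank '[[0,0,0.04,0,0,0,1],[0,0,0.06,0,0,0,1],[0,0,0.07,0,0,0,1],[0,0,0.07,0,0,0,1]]'
```

```text
time_s: 6.15
eef_pos: [634.9, 73.9, 200.7]
ee_rot: [-0.001, 0.707, 0.707, -0.0]
force: [0.1, -0.3, -1.0]
grip_width: 0.441
grip_force: 51.3
time_s: 6.55
eef_pos: [635.0, 74.0, 194.9]
ee_rot: [0.0, 0.707, 0.707, 0.0]
force: [-0.3, -0.8, -0.9]
grip_width: 0.444
grip_force: 51.3
```

```bash

python3 -m crank '[[0,0,0.01,0,0,0,1],[0,0,0.01,0,0,0,1],[0,0,0.01,0,0,0,0],[0,0,0.01,0,0,0,0],[0,0,0.01,0,0,0,0],[0,0,0.01,0,0,0,0],[0,0,0.01,0,0,0,0],[0,0,-0.3,0,0,0,0],[0,0,-0.7,0,0,0,0],[0,0,-1,0,0,0,0]]'
python3 -m crank '[[-0.4,-0.2,-0.1,0,0,0,0],[-0.8,-0.4,-0.1,0,0,0,0],[-0.93,-0.42,-0.1,0,0,0,0]]' | tail -5
python3 -m crank '[[-0.4,-0.2,-0.1,0,0,0,0],[-0.8,-0.4,-0.1,0,0,0,0],[-0.93,-0.42,-0.1,0,0,0,0]]' | tail -5
python3 -m crank '[[-0.4,-0.2,0,0,0,0,0],[-0.8,-0.4,0,0,0,0,0],[-0.93,-0.42,0,0,0,0,0]]' | tail -5
python3 -m crank '[[-0.4,-0.2,0,0,0,0,0],[-0.8,-0.4,0,0,0,0,0],[-0.93,-0.42,0,0,0,0,0],[-0.93,-0.42,0,0,0,0,0],[-0.93,-0.42,0,0,0,0,0],[-0.93,-0.42,0,0,0,0,0]]'
python3 - <<'E'
from h import *
s,p,d,K,T,w=look("w3")
disc(p,w,22,36,(465,-295),30)
p,d,K,T=snap("scene");w=cloud(p,d.astype(float),K,T);comps(w,p,box=(560,700,0,150))
disc(p,w,16,24,(635,73),50)
E
```

```text
time_s: 7.55
eef_pos: [635.1, 74.0, 297.0]
ee_rot: [0.001, 0.707, 0.707, 0.001]
force: [0.4, 0.6, 0.2]
grip_width: 0.997
grip_force: 0.0
eef_pos: [591.6, -21.7, 305.2]
ee_rot: [0.0, 0.708, 0.706, -0.0]
force: [0.9, 0.2, -0.6]
grip_width: 1.0
grip_force: 0.0
eef_pos: [549.8, -114.7, 315.0]
ee_rot: [0.0, 0.708, 0.706, -0.0]
force: [-0.8, -0.1, -0.5]
grip_width: 1.004
grip_force: 0.0
eef_pos: [507.9, -207.6, 314.6]
ee_rot: [-0.0, 0.708, 0.706, -0.0]
force: [-0.4, 0.1, -0.8]
grip_width: 1.004
grip_force: 0.0
time_s: 9.05
eef_pos: [467.8, -296.6, 314.6]
ee_rot: [-0.0, 0.706, 0.708, 0.0]
force: [0.0, 1.6, 0.2]
grip_width: 0.996
grip_force: 0.0
t 9.05 tcp [ 467.8 -296.6  314.6] q [-2.000e-04  7.064e-01  7.078e-01  1.000e-04]
px [430  16] n 4245 ctr [ 614.3 -142.5] sz [ 30.4 112. ] ang 86.4 zmax 20.3 rgb [ 65 109  82]
px [251  83] n 769 ctr [ 462.8 -197.1] sz [30.9 30.7] ang 46.4 zmax 13.0 rgb [110 114 108]
px [251 181] n 1528 ctr [ 462.7 -293.5] sz [48.2 48.9] ang 87.0 zmax 28.2 rgb [131 130 126]
px [342 191] n 1542 ctr [ 560.  -304.7] sz [48.8 48.8] ang 55.4 zmax 28.2 rgb [73 41 93]
px [162 196] n 1538 ctr [ 367.1 -310.3] sz [47.3 49. ] ang 42.1 zmax 28.0 rgb [174  52  52]
disc 22-36: ctr 462.7 -293.8 R 13.9 n 385 ell [ 462.6 -293.7] [27.  27.6]
px [304 232] n 1050 ctr [635.7  71.8] sz [80.9 81. ] ang 1.1 zmax 54.5 rgb [122 117 115]
disc 16-24: ctr 637.3 70.5 R 35.0 n 331 ell [636.7  70.8] [67.5 69.8]
```

View pics/w3.png

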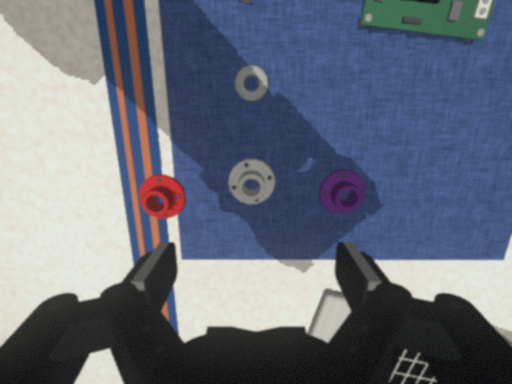

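The grey small hub is at wrist (251,181), between red (162,196) and purple (342,191); the bearing is at (251,83). The scene depth puts the large hub on the stand. I grasp the grey one.

```bash

python3 -m crank '[[0.03,-0.05,0.4,0,0,0,0],[0.03,-0.05,0.8,0,0,0,0],[0.03,-0.05,1,0,0,0,0],[0.03,-0.05,1,0,0,0,0]]' | tail -5
python3 -m crank '[[0,0,0.2,0,0,0,0],[0,0,0.34,0,0,0,0],[0,0,0.34,0,0,0,0],[0,0,0.34,0,0,0,1],[0,0,0.34,0,0,0,1],[0,0,0.34,0,0,0,1],[0,0,0.34,0,0,0,1],[0,0,0.34,0,0,0,1],[0,0,0.34,0,0,0,1],[0,0,0.34,0,0,0,1],[0,0,0.34,0,0,0,1],[0,0,0.34,0,0,0,1]]'
```

```text
eef_pos: [461.8, -293.9, 212.3]
ee_rot: [-0.003, 0.707, 0.707, 0.0]
force: [0.0, -0.5, 1.2]
grip_width: 0.999
grip_force: 0.0
time_s: 10.75
eef_pos: [462.1, -295.1, 181.5]
ee_rot: [0.001, 0.707, 0.707, -0.0]
force: [-0.9, 1.9, 6.0]
grip_width: 0.309
grip_force: 48.9
```

```bash

python3 -m crank '[[0,0,-0.3,0,0,0,1],[0,0,-0.7,0,0,0,1],[0,0,-1,0,0,0,1],[0,0,-1,0,0,0,1]]' | tail -5
python3 -m crank '[[0.4,0.25,-0.1,0,0,0,1],[0.8,0.5,-0.1,0,0,0,1],[0.98,0.57,-0.1,0,0,0,1]]' | tail -5
python3 -m crank '[[0.4,0.25,-0.1,0,0,0,1],[0.8,0.5,-0.1,0,0,0,1],[0.98,0.57,-0.1,0,0,0,1]]' | tail -5
python3 -m crank '[[0.4,0.25,-0.1,0,0,0,1],[0.8,0.5,-0.1,0,0,0,1],[0.98,0.58,-0.1,0,0,0,1],[0.98,0.58,-0.1,0,0,0,1],[0.98,0.58,-0.1,0,0,0,1],[0.98,0.58,-0.1,0,0,0,1]]' 
cat >> h.py <<'E'
from scipy.optimize import least_squares
def flange(w,t,zb,th,R):
    m=(abs(w[...,2]-zb-th)<4)&(np.hypot(w[...,0]-t[0],w[...,1]-t[1])<R+10)
    h=cv2.convexHull(w[m][:,:2].astype(np.float32))[:,0]; h=h[h[:,1]>t[1]+8]
    f=least_squares(lambda a:np.hypot(h[:,0]-a[0],h[:,1]-a[1])-R,t[:2],loss="soft_l1");print("flange",f.x.round(1),abs(f.fun).mean(),len(h))
E
python3 - <<'E'
from h import *
s,p,d,K,T,w=look();t=s["eef_pos"]
disc(p,w,58,75,(634.5,74.5),9)
disc(p,w,40,47,(634.5,74.5),30);disc(p,w,18,25,(634.5,74.5),45)
flange(w,t,t[2]-181+2,6,25)
disc(p,w,t[2]-181+25,t[2]-181+31,t,15)
E
```

```text
eef_pos: [462.5, -295.4, 284.9]
ee_rot: [0.004, 0.707, 0.707, 0.0]
force: [0.6, -0.4, -1.2]
grip_width: 0.308
grip_force: 49.4
eef_pos: [520.2, -194.2, 290.2]
ee_rot: [-0.0, 0.706, 0.708, 0.0]
force: [0.2, -1.0, -0.8]
grip_width: 0.302
grip_force: 49.5
eef_pos: [577.2, -95.9, 300.1]
ee_rot: [-0.0, 0.706, 0.708, 0.0]
force: [-0.2, -0.3, -0.9]
grip_width: 0.31
grip_force: 49.5
time_s: 12.35
eef_pos: [633.7, -2.1, 310.3]
ee_rot: [-0.0, 0.708, 0.707, -0.0]
force: [-0.2, 0.1, -0.8]
grip_width: 0.308
grip_force: 49.5
t 12.35 tcp [633.7  -2.1 310.3] q [-3.000e-04  7.075e-01  7.067e-01 -3.000e-04]
px [40 76] n 4450 ctr [440.8  98. ] sz [64.4 62.2] ang 57.4 zmax 54.8 rgb [141 140 133]
px [257 106] n 7500 ctr [634.2  75.3] sz [80.1 81.9] ang 0.8 zmax 56.1 rgb [202 201 192]
px [ 69 190] n 1072 ctr [438.9  -9.7] sz [21.5 64.4] ang 75.1 zmax 11.4 rgb [156 153 144]
px [198 254] n 131 ctr [569.7 -81.7] sz [23.8  8.8] ang 80.2 zmax 17.4 rgb [ 73 106  90]
px [ 90 276] n 1986 ctr [ 448.  -104.9] sz [42.  41.1] ang 72.3 zmax 30.1 rgb [122 121 117]
px [256 297] n 1960 ctr [ 632.1 -132.8] sz [68.7 75.4] ang 87.5 zmax 20.6 rgb [ 74 118  90]
disc 58-75: ctr 634.1 74.4 R 5.7 n 120 ell [634.1  74.4] [10.8 11.1]
disc 40-47: ctr 634.8 73.5 R 19.9 n 1447 ell [634.8  73.6] [39.1 39.6]
disc 18-25: ctr 634.6 73.6 R 34.9 n 2905 ell [634.7  73.7] [69.  69.3]
flange [633.1  -1.1] 0.14041167977396402 23
disc 154.3175647553951-160.3175647553951: ctr 633.9 -1.6 R 14.8 n 1176 ell [633.7  -1. ] [27.1 29.1]
```

```bash

python3 -m crank '[[0.4,0.005,0,0,0,0,1],[0.75,0.01,0,0,0,0,1],[0.75,0.01,0,0,0,0,1],[0.75,0.01,0.2,0,0,0,1],[0.75,0.01,0.4,0,0,0,1],[0.75,0.01,0.5,0,0,0,1],[0.75,0.01,0.6,0,0,0,1],[0.75,0.01,0.7,0,0,0,1],[0.75,0.01,0.8,0,0,0,1],[0.75,0.01,0.8,0,0,0,1]]'
python3 -m crank '[[0,0,0.04,0,0,0,1],[0,0,0.06,0,0,0,1],[0,0,0.07,0,0,0,1],[0,0,0.07,0,0,0,1]]'
```

```text
time_s: 13.4
eef_pos: [634.8, 73.9, 229.3]
ee_rot: [-0.001, 0.707, 0.707, -0.001]
force: [-0.5, 0.2, -1.1]
grip_width: 0.306
grip_force: 49.5
time_s: 13.8
eef_pos: [635.0, 74.0, 223.8]
ee_rot: [0.0, 0.707, 0.707, 0.0]
force: [-0.1, -0.2, -0.2]
grip_width: 0.309
grip_force: 49.5
```

```bash

python3 -m crank '[[0,0,0.008,0,0,0,1],[0,0,0.008,0,0,0,1],[0,0,0.008,0,0,0,0],[0,0,0.008,0,0,0,0],[0,0,0.008,0,0,0,0],[0,0,0.008,0,0,0,0],[0,0,0.008,0,0,0,0],[0,0,-0.3,0,0,0,0],[0,0,-0.7,0,0,0,0],[0,0,-0.9,0,0,0,0]]'
python3 -m crank '[[-0.4,-0.4,0,0,0,0,0],[-0.7,-0.7,0,0,0,0,0],[-0.9,-0.94,0,0,0,0,0],[-0.9,-0.94,0,0,0,0,0]]' | tail -5
python3 -m crank '[[-0.4,-0.4,0,0,0,0,0],[-0.7,-0.7,0,0,0,0,0],[-0.9,-0.94,0,0,0,0,0],[-0.9,-0.94,0,0,0,0,0],[-0.9,-0.94,0,0,0,0,0],[-0.9,-0.94,0,0,0,0,0]]'
python3 - <<'E'
from h import *
s,p,d,K,T,w=look("w4")
comps(w,p,lo=24,hi=36)
p,d,K,T=snap("scene");w=cloud(p,d.astype(float),K,T);print("scene");comps(w,p,box=(560,700,0,150))
disc(p,w,45,51,(635,73),28);disc(p,w,16,24,(635,73),50)
cv2.imwrite("pics/s4.png",cv2.resize(p[170:270,230:380,::-1],(600,400)))
E
```

```text
time_s: 14.8
eef_pos: [635.2, 74.0, 317.1]
ee_rot: [0.002, 0.707, 0.707, 0.001]
force: [-0.9, -0.0, -0.3]
grip_width: 0.997
grip_force: 0.0
eef_pos: [539.2, -17.8, 314.0]
ee_rot: [-0.0, 0.708, 0.706, -0.0]
force: [-1.2, -0.5, -0.8]
grip_width: 1.002
grip_force: 0.0
time_s: 15.8
eef_pos: [447.8, -105.5, 313.8]
ee_rot: [0.0, 0.707, 0.707, 0.0]
force: [1.0, -0.1, 0.2]
grip_width: 0.999
grip_force: 0.0
t 15.8 tcp [ 447.8 -105.5  313.8] q [2.000e-04 7.068e-01 7.074e-01 2.000e-04]
px [465  18] n 3368 ctr [633.5  48.7] sz [80.6 29.1] ang 0.9 zmax 24.2 rgb [93 93 90]
px [244  85] n 1284 ctr [438.7  -8.3] sz [18.1 64. ] ang 74.8 zmax 11.9 rgb [235 237 228]
px [418 194] n 7859 ctr [ 622.3 -115.9] sz [ 80.4 121.5] ang 83.7 zmax 20.9 rgb [ 72 118  91]
px [256 187] n 1777 ctr [ 447.7 -105. ] sz [40.9 39.9] ang 72.8 zmax 30.5 rgb [114 114 110]
px [269 261] n 520 ctr [ 462.8 -196. ] sz [30.4 30.8] ang 54.6 zmax 12.7 rgb [118 121 120]
px [332 329] n 216 ctr [ 544.4 -294.6] sz [39.1 11.9] ang 61.9 zmax 8.9 rgb [106  57 131]
px [190 331] n 404 ctr [ 365.2 -295.4] sz [37.9 20.1] ang 8.2 zmax 20.8 rgb [
[... 263 characters left out ...]
130 130 126]
px [258 183] n 141 ctr [449.7 -98.8] sz [ 2.6 39.8] ang 73.2 zmax 30.8 rgb [131 130 125]
px [256 189] n 146 ctr [ 447.9 -104.9] sz [ 2.6 39.7] ang 73.0 zmax 30.6 rgb [129 128 123]
px [253 195] n 154 ctr [ 446.  -110.7] sz [ 2.7 39.8] ang 72.4 zmax 30.6 rgb [127 127 122]
px [252 201] n 156 ctr [ 444.2 -116.7] sz [ 2.7 39.6] ang 73.4 zmax 30.8 rgb [126 126 121]
px [250 206] n 154 ctr [ 442.1 -123. ] sz [ 3.2 39.7] ang 73.4 zmax 30.7 rgb [120 122 122]
scene
px [305 230] n 1189 ctr [636.4  71.5] sz [81.2 81.3] ang 1.3 zmax 67.0 rgb [126 120 117]
disc 45-51: ctr 636.9 72.4 R 25.0 n 168 ell [636.7  72.5] [47.5 49.6]
disc 16-24: ctr 636.5 70.6 R 35.5 n 321 ell [636.2  71.4] [67.7 71.5]
```

View pics/s4.png

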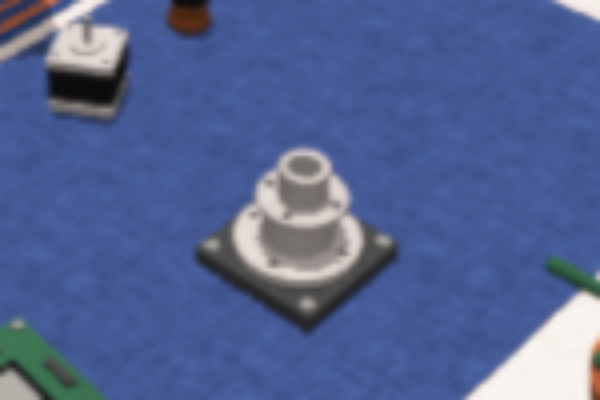

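View pics/w4.png

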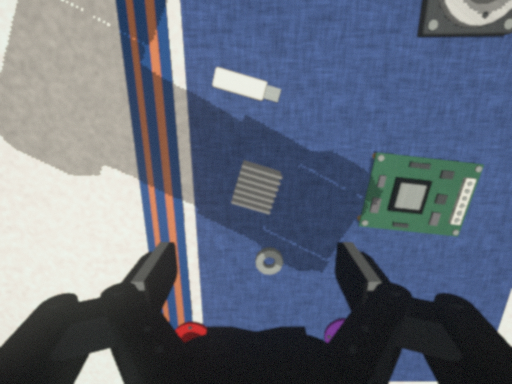

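The scene crop shows both hubs seated on the spigot: small boss at (303,165), large flange at (297,240). In the wrist view the heat sink is at (256,187), with fins at about -17°. I grasp it along its fins.

```bash

python3 -m crank '[[0,0,0.3,0,0,0.19,0],[0,0,0.7,0,0,0.378,0],[0,0,1,0,0,0.378,0],[0,0,1,0,0,0.378,0],[0,0,1,0,0,0.378,0]]' | tail -5
python3 -m crank '[[0,0,0.2,0,0,0,0],[0,0,0.37,0,0,0,0],[0,0,0.37,0,0,0,0],[0,0,0.37,0,0,0,1],[0,0,0.37,0,0,0,1],[0,0,0.37,0,0,0,1],[0,0,0.37,0,0,0,1],[0,0,0.37,0,0,0,1],[0,0,0.37,0,0,0,1],[0,0,0.37,0,0,0,1],[0,0,0.37,0,0,0,1]]'
python3 -m crank '[[0,0,-0.3,0,0,-0.1,1],[0,0,-0.7,0,0,-0.238,1],[0,0,-1,0,0,-0.238,1],[0,0,-1,0,0,-0.238,1],[0,0,-1,0,0,-0.238,1],[0,0,-1,0,0,-0.238,1]]'
python3 - <<'E'
from h import *
s,p,d,K,T,w=look("w5",lo=8);t=s["eef_pos"]
from scipy.spatial.transform import Rotation as R
q=s["ee_rot"];M=R.from_quat([q[1],q[2],q[3],q[0]]).as_matrix();print(M.round(3))
b=(w[...,0]>555)&(w[...,0]<640)&(abs(w[...,1]+114)<35)&(w[...,2]>10)&(w[...,2]<26)
g=cv2.cvtColor(p,cv2.COLOR_RGB2GRAY)
m=(b&(g<45)).astype(np.uint8);n,l,st,c=cv2.connectedComponentsWithStats(m)
for i in range(1,n):
    if st[i,4]>60:
        q=w[l==i];r=cv2.minAreaRect(q[:,:2].astype(np.float32));print("chip?",c[i].round(),st[i,4],np.round(r[0],1),np.round(r[1],1),r[2],np.median(q[:,2]))
E
```

```text
eef_pos: [447.6, -105.8, 214.3]
ee_rot: [0.0, 0.804, 0.595, 0.0]
force: [0.6, 0.4, 0.7]
grip_width: 0.999
grip_force: 0.0
time_s: 17.5
eef_pos: [447.3, -106.1, 177.9]
ee_rot: [0.001, 0.804, 0.595, 0.0]
force: [-1.4, 1.0, 9.8]
grip_width: 0.456
grip_force: 49.9
time_s: 18.1
eef_pos: [446.7, -105.9, 275.7]
ee_rot: [-0.001, 0.745, 0.667, -0.0]
force: [0.2, 0.1, 0.5]
grip_width: 0.453
grip_force: 50.7
t 18.1 tcp [ 446.7 -105.9  275.7] q [-9.000e-04  7.449e-01  6.671e-01 -3.000e-04]
px [230  83] n 1666 ctr [438.7  -8.3] sz [18.  63.9] ang 74.7 zmax 12.0 rgb [237 239 229]
px [448 187] n 10723 ctr [ 617.1 -115.4] sz [ 80.6 111.4] ang 83.9 zmax 20.9 rgb [ 73 119  91]
px [375 367] n 268 ctr [ 553.4 -308.5] sz [11.7 27.1] ang 32.3 zmax 28.1 rgb [74 37 93]
[[ 0.11   0.994 -0.002]
 [ 0.994 -0.11   0.001]
 [ 0.001 -0.002 -1.   ]]
chip? [434. 187.] 510 [ 604.8 -113.5] [35.  36.7] 83.90934753417969 19.53422926967205
```

View pics/w5.png

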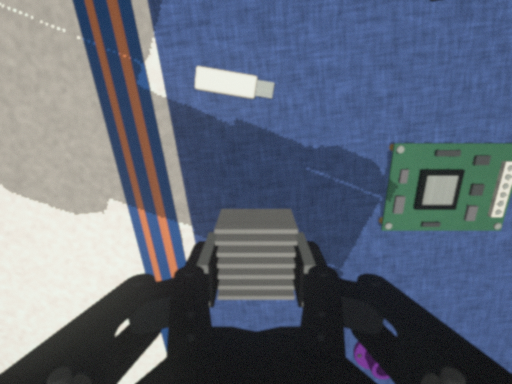

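The heat sink is held level and square to the tool at (256,255). The chip is at (434,187), which is world (604.8,-113.5). I carry it over.

```bash

python3 -m crank '[[0.02,0.4,0,0,0,0,1],[0.04,0.7,0,0,0,0,1],[0.04,0.79,0,0,0,0,1]]' | tail -5
python3 -m crank '[[0.02,0.4,0,0,0,0,1],[0.045,0.7,0,0,0,0,1],[0.045,0.79,0,0,0,0,1],[0.045,0.79,0.2,0,0,0,1],[0.045,0.79,0.4,0,0,0,1],[0.045,0.79,0.5,0,0,0,1],[0.045,0.79,0.5,0,0,0,1],[0.045,0.79,0.5,0,0,0,1]]'
python3 - <<'E'
from h import *
s,p,d,K,T,w=look("w6",lo=8);t=s["eef_pos"]
zb=t[2]-177.5
comps(w,p,lo=zb+25,hi=zb+33)
E
```

```text
eef_pos: [527.7, -110.8, 275.5]
ee_rot: [-0.0, 0.745, 0.667, -0.0]
force: [-0.2, -0.1, -0.4]
grip_width: 0.454
grip_force: 50.8
time_s: 19.25
eef_pos: [605.0, -115.0, 227.1]
ee_rot: [0.0, 0.745, 0.667, 0.0]
force: [-0.3, -0.5, 0.3]
grip_width: 0.454
grip_force: 50.8
t 19.25 tcp [ 605.  -115.   227.1] q [1.000e-04 7.449e-01 6.671e-01 1.000e-04]
px [14 95] n 679 ctr [459.7 -14.7] sz [17.8 23.2] ang 72.4 zmax 11.4 rgb [136 135 127]
px [277 202] n 12103 ctr [ 617.3 -115.5] sz [ 80.5 110.7] ang 83.7 zmax 73.6 rgb [53 85 66]
px [255 247] n 338 ctr [ 605.4 -106. ] sz [ 2.9 39.5] ang 82.8 zmax 74.9 rgb [102 102  97]
px [256 258] n 257 ctr [ 604.9 -112.6] sz [ 1.5 39. ] ang 83.7 zmax 74.9 rgb [101 102  96]
px [256 269] n 236 ctr [ 604.2 -119. ] sz [ 1.9 39. ] ang 83.3 zmax 74.9 rgb [102 102  97]
px [255 280] n 188 ctr [ 603.6 -125.1] sz [ 2.1 38.7] ang 83.5 zmax 74.9 rgb [103 103  98]
px [259 290] n 191 ctr [ 603.2 -131.4] sz [ 2.  38.8] ang 83.3 zmax 74.9 rgb [108 107 103]
px [255 230] n 659 ctr [606.9 -94.8] sz [ 3.3 40.1] ang 83.8 zmax 79.7 rgb [130 129 123]
px [255 267] n 4260 ctr [ 604.4 -116.9] sz [35.3 66. ] ang 83.7 zmax 81.5 rgb [111 111 106]
```

```bash

python3 -m crank '[[0,0,0.12,0,0,0,1],[0,0,0.22,0,0,0,1],[0,0,0.27,0,0,0,1],[0,0,0.295,0,0,0,1],[0,0,0.31,0,0,0,1],[0,0,0.31,0,0,0,1]]'
python3 -m crank '[[0,0,0.005,0,0,0,1],[0,0,0.01,0,0,0,1],[0,0,0.01,0,0,0,1]]'
```

```text
time_s: 19.9
eef_pos: [605.1, -114.9, 196.0]
ee_rot: [0.0, 0.745, 0.667, 0.0]
force: [0.4, -0.2, 0.2]
grip_width: 0.457
grip_force: 50.8
time_s: 20.2
eef_pos: [605.1, -114.9, 195.9]
ee_rot: [0.0, 0.745, 0.667, 0.0]
force: [-3.9, 1.3, 9.8]
grip_width: 0.457
grip_force: 51.9
```

```bash

python3 -m crank '[[0,0,0,0,0,0,0],[0,0,0,0,0,0,0],[0,0,0,0,0,0,0],[0,0,0,0,0,0,0],[0,0,0,0,0,0,0],[0,0,-0.2,0,0,0,0],[0,0,-0.6,0,0,0,0],[0,0,-1,0,0,0,0],[0,0,-1,0,0,0,0]]'
python3 -m crank '[[0.35,-0.35,-0.1,0,0,0,0],[0.7,-0.7,-0.2,0,0,0,0],[0.98,-0.9,-0.2,0,0,0,0],[0.98,-0.9,-0.2,0,0,0,0]]' | tail -5
python3 -m crank '[[0.35,-0.35,0,0,0,-0.19,0],[0.7,-0.7,0,0,0,-0.38,0],[0.98,-0.91,0,0,0,-0.57,0],[0.98,-0.91,0,0,0,-0.76,0],[0.98,-0.91,0,0,0,-0.83,0],[0.98,-0.91,0,0,0,-0.83,0],[0.98,-0.91,0,0,0,-0.83,0]]'
python3 - <<'E'
from h import *
s,p,d,K,T,w=look("w7")
comps(w,p,lo=39,hi=44.5)
p,d,K,T=snap("scene");w=cloud(p,d.astype(float),K,T);print("scene");comps(w,p,lo=22,box=(560,700,-180,-50))
E
```

```text
time_s: 21.1
eef_pos: [605.8, -115.1, 300.4]
ee_rot: [0.004, 0.745, 0.667, 0.002]
force: [0.3, 0.3, -0.2]
grip_width: 0.999
grip_force: 0.0
eef_pos: [524.5, -4.7, 314.7]
ee_rot: [-0.001, 0.744, 0.668, -0.0]
force: [0.5, 0.1, 0.1]
grip_width: 1.001
grip_force: 0.0
time_s: 22.2
eef_pos: [446.9, 99.5, 314.4]
ee_rot: [-0.0, 0.493, 0.87, -0.0]
force: [-0.4, 0.1, 0.2]
grip_width: 0.999
grip_force: 0.0
t 22.2 tcp [446.9  99.5 314.4] q [-1.00e-04  4.93e-01  8.70e-01 -1.00e-04]
px [306  89] n 1053 ctr [437.5 202.3] sz [28.3 27.8] ang 30.6 zmax 38.9 rgb [42 44 50]
px [256 189] n 2181 ctr [446.1 100.6] sz [42.  42.5] ang 31.4 zmax 53.4 rgb [148 147 141]
px [200 256] n 832 ctr [438.7  -9.1] sz [21.3 64.3] ang 74.6 zmax 11.6 rgb [208 206 196]
px [398 267] n 1719 ctr [633.4 101.6] sz [81.  26.9] ang 0.9 zmax 50.1 rgb [104 106 104]
px [338 290] n 69 ctr [598.6  37.2] sz [ 7.  14.4] ang 53.8 zmax 15.1 rgb [64 71 80]
px [256 192] n 1809 ctr [446.2 100.5] sz [41.9 41.9] ang 31.5 zmax 44.2 rgb [150 149 143]
scene
px [231 263] n 536 ctr [ 606.3 -115.5] sz [41.5 42.3] ang 83.4 zmax 46.2 rgb [144 137 133]
```

View pics/w7.png

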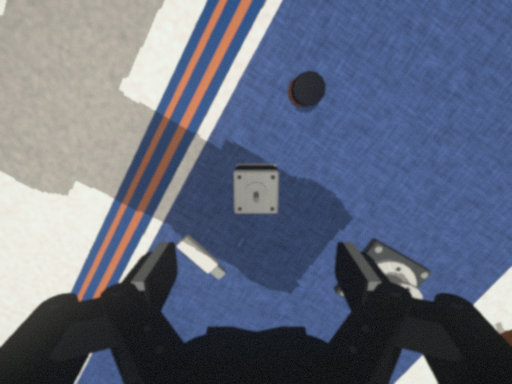

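The motor is centred between the fingers at (256,190) and square to them, with the jar clear at (306,89). The scene depth shows the heat sink seated: top 46 mm, about 0.5 mm off the chip. I grasp the motor.

```bash

python3 -m crank '[[0,0,0.4,0,0,0,0],[0,0,0.8,0,0,0,0],[0,0,1,0,0,0,0],[0,0,1,0,0,0,0]]' 70 | tail -5
python3 -m crank '[[0,0,0.2,0,0,0,0],[0,0,0.34,0,0,0,0],[0,0,0.34,0,0,0,0],[0,0,0.34,0,0,0,1],[0,0,0.34,0,0,0,1],[0,0,0.34,0,0,0,1],[0,0,0.34,0,0,0,1],[0,0,0.34,0,0,0,1],[0,0,0.34,0,0,0,1],[0,0,0.34,0,0,0,1],[0,0,0.34,0,0,0,1]]'
python3 -m crank '[[0,0,-0.3,0,0,0.19,1],[0,0,-0.7,0,0,0.38,1],[0,0,-1,0,0,0.57,1],[0,0,-1,0,0,0.76,1],[0,0,-1,0,0,0.83,1],[0,0,-1,0,0,0.83,1],[0,0,-1,0,0,0.83,1]]'
```

```text
eef_pos: [446.1, 99.5, 212.5]
ee_rot: [-0.002, 0.493, 0.87, -0.001]
force: [-0.4, -1.5, -0.1]
grip_width: 0.995
grip_force: 0.0
time_s: 23.8
eef_pos: [446.9, 99.8, 181.7]
ee_rot: [0.001, 0.492, 0.871, 0.0]
force: [-1.5, 0.3, 7.8]
grip_width: 0.478
grip_force: 71.6
time_s: 24.5
eef_pos: [446.4, 99.8, 280.6]
ee_rot: [-0.0, 0.744, 0.668, -0.0]
force: [-0.1, 0.1, -3.4]
grip_width: 0.479
grip_force: 72.8
```

```bash

python3 -m crank '[[-0.2,0.4,0,0,0,0,1],[-0.35,0.7,0,0,0,0,1],[-0.5,0.96,0,0,0,0,1]]' | tail -5
python3 -m crank '[[-0.2,0.4,0,0,0,0,1],[-0.35,0.7,0,0,0,0,1],[-0.5,0.965,0,0,0,0,1],[-0.5,0.965,0.3,0,0,0,1],[-0.5,0.965,0.6,0,0,0,1],[-0.5,0.965,0.8,0,0,0,1],[-0.5,0.965,0.9,0,0,0,1],[-0.5,0.965,0.95,0,0,0,1],[-0.5,0.965,0.975,0,0,0,1],[-0.5,0.965,0.975,0,0,0,1],[-0.5,0.965,0.975,0,0,0,1]]'
python3 -m crank '[[0,0,0.01,0,0,0,1],[0,0,0.02,0,0,0,1],[0,0,0.02,0,0,0,1]]'
```

```text
eef_pos: [537.7, 38.6, 280.5]
ee_rot: [-0.0, 0.744, 0.668, -0.0]
force: [-0.3, 1.1, -2.4]
grip_width: 0.482
grip_force: 72.6
time_s: 25.9
eef_pos: [627.2, -20.8, 184.1]
ee_rot: [0.001, 0.745, 0.667, 0.0]
force: [0.3, 0.3, -3.5]
grip_width: 0.483
grip_force: 72.6
time_s: 26.2
eef_pos: [627.1, -20.7, 181.8]
ee_rot: [0.0, 0.745, 0.667, 0.0]
force: [-1.3, -0.1, 1.7]
grip_width: 0.478
grip_force: 73.1
```

```bash

python3 -m crank '[[0,0,0,0,0,0,0],[0,0,0,0,0,0,0],[0,0,0,0,0,0,0],[0,0,0,0,0,0,0],[0,0,0,0,0,0,0],[0,0,-0.2,0,0,0,0],[0,0,-0.6,0,0,0,0],[0,0,-1,0,0,0,0],[0,0,-1,0,0,0,0]]'
python3 -m crank '[[0,-0.2,-0.4,0,0,0,0],[0,-0.5,-0.8,0,0,0,0],[0,-0.8,-1,0,0,0,0],[0,-0.8,-1,0,0,0,0],[0,-0.8,-1,0,0,0,0],[0,-0.8,-1,0,0,0,0],[0,-0.8,-1,0,0,0,0]]'
python3 - <<'E'
from h import *
p,d,K,T=snap("scene");w=cloud(p,d.astype(float),K,T);comps(w,p)
disc(p,w,45,51,(635,73),28);disc(p,w,16,24,(635,73),50)
cv2.imwrite("pics/end.png",cv2.resize(p[:,:,::-1],(800,600)))
look()
E
```

```text
time_s: 27.1
eef_pos: [627.8, -20.8, 287.1]
ee_rot: [0.004, 0.745, 0.667, 0.003]
force: [0.2, 0.4, 0.0]
grip_width: 1.003
grip_force: 0.0
time_s: 27.8
eef_pos: [548.0, -12.1, 379.8]
ee_rot: [-0.001, 0.745, 0.667, -0.001]
force: [-0.1, -0.1, 0.4]
grip_width: 1.0
grip_force: 0.0
px [278 143] n 184 ctr [342.9 311.3] sz [67.7 41.2] ang 80.8 zmax 29.6 rgb [177  25  24]
px [333 147] n 263 ctr [469.8 397.3] sz [44.9 65.8] ang 88.7 zmax 30.3 rgb [178  25  23]
px [277 169] n 145 ctr [440.  199.4] sz [26.7 26.4] ang 89.5 zmax 36.4 rgb [28 26 22]
px [217 210] n 134 ctr [440.7 -11.1] sz [18.5 65.1] ang 74.0 zmax 9.8 rgb [166 156 149]
px [305 230] n 1189 ctr [635.7  72. ] sz [82.6 81. ] ang 1.7 zmax 67.0 rgb [126 119 117]
px [272 248] n 620 ctr [628.3 -22.2] sz [43.  43.6] ang 83.1 zmax 45.5 rgb [113 109 107]
px [235 276] n 1870 ctr [ 618.5 -117.3] sz [ 81.9 111.6] ang 83.7 zmax 45.5 rgb [ 71 113  86]
px [155 258] n 145 ctr [ 465.2 -199.2] sz [30.4 31.9] ang 83.9 zmax 10.6 rgb [159 156 157]
px [ 81 263] n 346 ctr [ 372.3 -314.2] sz [47.3 41.5] ang 75.4 zmax 26.1 rgb [165  24  23]
px [135 319] n 500 ctr [ 565.2 -308.5] sz [48.6 41.7] ang 69.1 zmax 25.8 rgb [102  43 129]
disc 45-51: ctr 636.0 72.5 R 25.1 n 176 ell [636.2  72.5] [48.6 49.6]
disc 16-24: ctr 636.5 71.3 R 35.6 n 325 ell [636.   71.6] [68.1 72.1]
t 27.85 tcp [548.  -12.1 380. ] q [-8.000e-04  7.449e-01  6.672e-01 -5.000e-04]
px [135   1] n 52 ctr [436.3 189.2] sz [ 3.2 19. ] ang 82.5 zmax 10.6 rgb [75 51 36]
px [322  90] n 5031 ctr [635.5  73.9] sz [83.  81.9] ang 0.9 zmax 69.9 rgb [169 170 163]
px [322 173] n 1569 ctr [626.7 -19.3] sz [42.  42.3] ang 83.7 zmax 50.2 rgb [144 143 138]
px [171 177] n 668 ctr [439.4  -8.2] sz [18.3 63.4] ang 73.9 zmax 11.7 rgb [160 157 147]
px [312 237] n 3894 ctr [ 617.6 -115.4] sz [ 81.2 110.6] ang 84.0 zmax 48.0 rgb [ 77 106  93]
px [213 297] n 319 ctr [ 463.6 -196.2] sz [30.3 31.4] ang 27.7 zmax 12.3 rgb [147 151 151]
```

View pics/end.png

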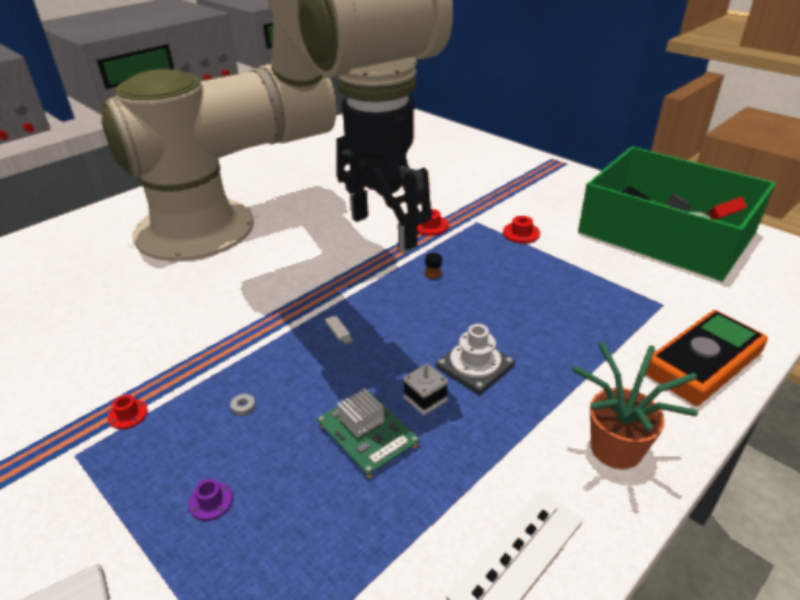

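The final picture shows the hubs stacked on the stand (477,355), the motor upright midway (425,388) and the heat sink square on the chip (361,410). The bystanders have not moved, so I hand in.

```bash
python3 -c "
from rig import ticket
print(ticket.finish_job())"
```

```text
the job is handed in; nothing more can be done
None
```

The job is handed in at about 28 s: both hubs are home on the spigot, the heat sink is square on the chip, the motor stands upright midway between stand and board, and the bystanders are unmoved. This is by my own camera measurements; the hand-in returned no verdict.

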